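# Put the stock tags of the bolt bins right

### The job

The bolt bins have been restocked and used, and their stock tags are out of date. With the fingertips, gently push the hinged tag leaves over where needed, without picking anything up, so that the bins heaped full of bolts, and only those, show the round disc, and each bin down to its last bolt shows the bar, with every leaf lying flat against its plate. Leave the bolts and the things round the rack where they are.

Things in the scene. Friction and masses are not known exactly. Their poses are not given: they have to be found in the camera images.
- rack: Grey steel rack fixed to the bench, 116 (x) x 462 mm (y). Origin: centre of its underside, at bench height; x to its back, y along it, to the left. Four open steel bins side by side, centres at y = +168, +56, -56, -168 mm, 104 wide, 92 deep, front lip 41, back 55 mm high. An upright strip behind them (x = 55 to 58 mm, 84 mm high) carries a stock tag behind each bin. Free space behind.
- tag_a: Stock tag a. Origin: on the axis of its upright hinge pin, at bench height; axes as the rack's. It belongs to the bin straight in front of it; which bin varies. The pin is 43 mm behind its bin's centre line. Fixed grey back plate: 98 mm wide, 64 to 120 mm above the bench, front face 9 mm behind the pin. In front of it an aluminium leaf, 2.4 mm thick, 40 mm wide, turns on the pin like a page.
- tab_a (a point): Thumb tab of leaf a: its point 32 mm from the pin, 135 mm above the bench. The tab lies in the leaf's plane, 21 to 43 mm from the pin, 120 to 152 mm above the bench, wholly above the back plate, so a fingertip can go in behind it. y axis: from the pin outward along the leaf; -x: out of the face with a raised round disc (25 mm across); +x: out of the face with a raised bar (30 x 8 mm).
- leaf_a (a joint): Angle of leaf a: 0 = turned fully left (rack +y), flat, parallel to its plate, showing the disc to the front; pi/2 = straight out to the front; pi = fully right (rack -y), flat, showing the bar. Rubber buffers stop it at 0 and pi; it swings through the front only. A friction hinge (0.02 Nm, about 0.6 N at the tab) keeps it where it is left.
- tag_b: Stock tag b. Origin: on the axis of its upright hinge pin, at bench height; axes as the rack's. It belongs to the bin straight in front of it; which bin varies. The pin is 43 mm behind its bin's centre line. Fixed grey back plate: 98 mm wide, 64 to 120 mm above the bench, front face 9 mm behind the pin. In front of it an aluminium leaf, 2.4 mm thick, 40 mm wide, turns on the pin like a page.
- tab_b (a point): Thumb tab of leaf b: its point 32 mm from the pin, 135 mm above the bench. The tab lies in the leaf's plane, 21 to 43 mm from the pin, 120 to 152 mm above the bench, wholly above the back plate, so a fingertip can go in behind it. y axis: from the pin outward along the leaf; -x: out of the face with a raised round disc (25 mm across); +x: out of the face with a raised bar (30 x 8 mm).
- leaf_b (a joint): Angle of leaf b: 0 = turned fully left (rack +y), flat, parallel to its plate, showing the disc to the front; pi/2 = straight out to the front; pi = fully right (rack -y), flat, showing the bar. Rubber buffers stop it at 0 and pi; it swings through the front only. A friction hinge (0.02 Nm, about 0.6 N at the tab) keeps it where it is left.
- tag_c: Stock tag c. Origin: on the axis of its upright hinge pin, at bench height; axes as the rack's. It belongs to the bin straight in front of it; which bin varies. The pin is 43 mm behind its bin's centre line. Fixed grey back plate: 98 mm wide, 64 to 120 mm above the bench, front face 9 mm behind the pin. In front of it an aluminium leaf, 2.4 mm thick, 40 mm wide, turns on the pin like a page.
- tab_c (a point): Thumb tab of leaf c: its point 32 mm from the pin, 135 mm above the bench. The tab lies in the leaf's plane, 21 to 43 mm from the pin, 120 to 152 mm above the bench, wholly above the back plate, so a fingertip can go in behind it. y axis: from the pin outward along the leaf; -x: out of the face with a raised round disc (25 mm across); +x: out of the face with a raised bar (30 x 8 mm).
- leaf_c (a joint): Angle of leaf c: 0 = turned fully left (rack +y), flat, parallel to its plate, showing the disc to the front; pi/2 = straight out to the front; pi = fully right (rack -y), flat, showing the bar. Rubber buffers stop it at 0 and pi; it swings through the front only. A friction hinge (0.02 Nm, about 0.6 N at the tab) keeps it where it is left.
- tag_d: Stock tag d. Origin: on the axis of its upright hinge pin, at bench height; axes as the rack's. It belongs to the bin straight in front of it; which bin varies. The pin is 43 mm behind its bin's centre line. Fixed grey back plate: 98 mm wide, 64 to 120 mm above the bench, front face 9 mm behind the pin. In front of it an aluminium leaf, 2.4 mm thick, 40 mm wide, turns on the pin like a page.
- tab_d (a point): Thumb tab of leaf d: its point 32 mm from the pin, 135 mm above the bench. The tab lies in the leaf's plane, 21 to 43 mm from the pin, 120 to 152 mm above the bench, wholly above the back plate, so a fingertip can go in behind it. y axis: from the pin outward along the leaf; -x: out of the face with a raised round disc (25 mm across); +x: out of the face with a raised bar (30 x 8 mm).
- leaf_d (a joint): Angle of leaf d: 0 = turned fully left (rack +y), flat, parallel to its plate, showing the disc to the front; pi/2 = straight out to the front; pi = fully right (rack -y), flat, showing the bar. Rubber buffers stop it at 0 and pi; it swings through the front only. A friction hinge (0.02 Nm, about 0.6 N at the tab) keeps it where it is left.
- heap_1: Heap of 50 mm bright hex bolts that fills one bin to the rim (a full bin; at most 66 mm above the bench). Fixed. Origin: centre of that bin, at bench height.
- heap_2: Heap of 39 mm dull hex bolts that fills one bin to the rim (a full bin; at most 66 mm above the bench). Fixed. Origin: centre of that bin, at bench height.
- last_bolt_1: One 44 mm rusty hex bolt lying loose on the floor of an otherwise empty bin (the last one: the bin is not full). Origin: centre of its head's end face; z along the shank. Leave it there.
- last_bolt_2: One 39 mm dull hex bolt lying loose on the floor of an otherwise empty bin (the last one: the bin is not full). Origin: centre of its head's end face; z along the shank. Leave it there.
- tip_jar: Round jar, 53 mm across, 64 mm high, standing loose on the bench left of the rack. Origin under its centre. Leave alone.
- marker_pen: Marker pen, 139 mm long, 18 mm high, lying loose on the bench right of the rack. Origin under its middle; long axis y. Leave alone.
- tape_measure: Tape measure, 64 x 71 x 34 mm, lying loose on the bench right of the rack. Origin under its middle. Leave alone.
Not all that is in view belongs to the job. What is shaped like the heap_2 but purple or yellow is not meant.

How it is judged:
By the outcome, as a careful person would: the job done as asked, in the order asked, and still so for the second after the job is handed in, with the robot touching nothing.
It also fails if it takes over 54 s, if anything falls off the work surface, if the arm or the gripper's body presses on something with over 40 N, if the wrist force passes 120 N, or if a joint passes its speed limit or range.

### The arm

A 6-joint arm with a two-finger parallel gripper is mounted at the origin on a cart in front of the work surface, level with it; the furniture and walls round the work are solid. World frame = base frame: x ahead of the robot, y to its left, z up, the work surface at z = 0. Lengths are in m, angles in rad, forces in N, time in s.
With the tool pointing down it reaches from about 0.3 to 0.875 m from the base axis. Payload 6.4 kg.
Tool frame: the origin (TCP) lies midway between the tips of the shut fingers; the grasp point (between the pads) lies 19 mm behind it; z points along the fingers, y is the line along which they close (so a half turn about z gives the same grasp; the last joint's range is limited). The gripper opens to 85 mm and grips with 20 to 120 N. Pads are 22 mm wide; open, the fingers measure 114 mm over their backs; the gripper's body (76 mm by 85 mm) begins 54 mm behind the grasp point. The pads swing forward as they close: fully open they stand 13 mm farther back than shut.
Start: joints at [-1.553, 0.181, 1.607, -0, 1.354, -0.206], TCP at [0.128, -0.561, 0.208] pointing down, gripper open.
Joint ranges: [-2.99, 2.99], [-0.89, 2.07], [0.3, 2.58], [-1.14, 4.28], [0, 2.63], [-3.12, 3.12]. Speed limits (rad/s): [2.57, 2.57, 3.01, 3.14, 3.14, 3.14].

### API

Orientations are given as a unit quaternion [w, x, y, z].
In Python, from bench import ctrl gives the robot as it stands.
- The arm moves only by the tool drive_tool, never from a script. Its argument "plan" is a list that holds one entry, the list of rows, each a list of 4 numbers: the shift along the tool's x, y, z scaled (see below), then the turn about the tool's z scaled (see below). In form: [[[x, y, z, roll], ...]]. A call has 1 to 12 rows; each row is the pose to reach, as a shift and turn from the pose commanded when the call began, along the tool's axes at that moment, turning the shorter way round; what a row does not reach only later rows make up. The controller multiplies each number of a shift by 400 mm and each number of a turn by 180 degrees. A row lasts 1/12 s, in which the tool goes at most 41.7 mm and 7.16 degrees, less where a joint would pass 70% of its speed; a pose out of reach is approached as far as the arm can. A call with a number of a shift or a turn outside -1 to 1 is refused whole. A call with a gripper value outside its range is refused whole. "jaw" is the closure, from 0 (fully open) to 1 (shut), set as the call begins (left out, the last holds). The fingers move at their own pace and stop on an object; the grip force is fixed at half the most. Time passes only in rows, so rows that repeat a pose let the fingers close. It gives the time, the measured TCP pose, the force, the opening and the grip force at its end, in the units of the state.
- ctrl.get_obs(): the state, without advancing time (a new reading comes with each control period).
- ctrl.camera(name): name is "scene" or "top"; returns (picture, depth): 480x640x3 uint8, red, green, blue; 480x640 float32, m along the optical axis (not along the pixel's ray), 0 where there is no reading.
- ctrl.camera_info(name): a dict with "camera_matrix" (3x3 intrinsics, pixels), "R" (3x3) and "t" (3): a world point X has camera coordinates R X + t. Camera axes: x right, y down, z forward; pixel columns grow to the right and rows downward; lengths in m; the calibration is good to about 2 mm. A picture is of the moment at which its call begins. camera_info takes no time and is no camera call.
- ctrl.hand_in(): hands the job in; it is judged then, once.
The state is a dict: "time_s": time; "q": joint angles; "dq": joint speeds; "joint_efforts": joint torques, N m; "eef_pos": TCP position; "eef_rot": TCP orientation; "wrist_force": force on the tool from outside, world axes, zero at the start; "torque": the same for the moment, N m; "opening": opening from 0.0 (shut) to 1.0 (fully open); "grasp_force": force on a finger pad.
Only numpy, scipy, OpenCV 4.12 (cv2) and the standard library are available. Lean on these libraries where they do the work, as an engineer would, in place of code of your own. Each camera call takes 0.05 s, during which the arm holds its last target. There are 200 camera calls.

## Working session

There is one attempt and no reset: what is moved stays moved. The work goes in short steps, Python scripts to look and compute and a tool call to move; the robot and the scene stay as the last step left them, time stands still between calls to the robot, and variables do not carry over. Pictures are saved under pics/ and viewed, at most 10 in all, crops included, and the job is handed in when it is done.

Besides the shell and the picture viewer there is one more tool, called after "Emit:" in YAML: its name, and indented under it one key for each argument. drive_tool: Moves the arm, as the interface text tells. Its arguments: {"type":"object","properties":{"plan":{"type":"array"},"jaw":{"type":"number"}},"required":["plan"]}

```bash
mkdir -p pics; python3 - <<'E'
from bench import ctrl
import cv2,numpy as np
for n in("scene","top"):
    p,d=ctrl.camera(n);i=ctrl.camera_info(n)
    cv2.imwrite(f"pics/{n}0.png",p[:,:,::-1]);np.savez(f"{n}0.npz",p=p,d=d,K=i["camera_matrix"],R=i["R"],t=i["t"])
    R=np.array(i["R"]);print(n,-R.T@np.array(i["t"]),R.round(2).tolist())
o=ctrl.get_obs();print(o["time_s"],o["eef_pos"],o["eef_rot"],o["opening"])
E
```

```text
scene [-0.39022301  0.64564424  1.37170757] [[-0.58, -0.82, 0.01], [-0.63, 0.44, -0.65], [0.52, -0.38, -0.76]]
top [ 0.2483457  -0.01902188  1.22045889] [[0.01, -1.0, -0.0], [-0.98, -0.01, -0.21], [0.21, 0.0, -0.98]]
0.1 [ 0.1276021  -0.56009954  0.20705933] [-8.14083819e-04  9.93745991e-01  1.11661261e-01  7.46007568e-05] 0.9959415920108626
```

View pics/scene0.png

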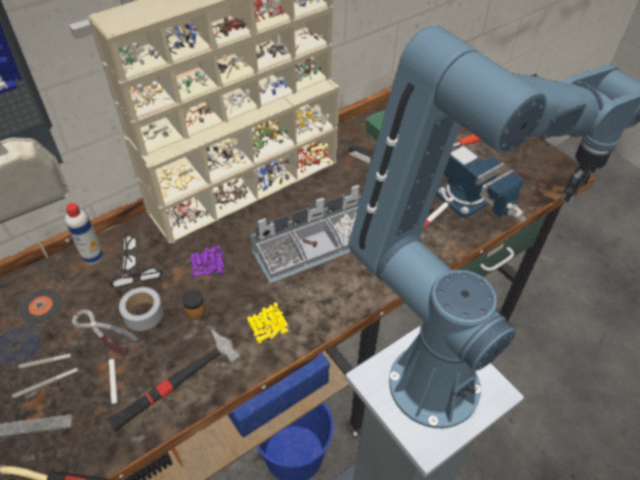

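View pics/top0.png

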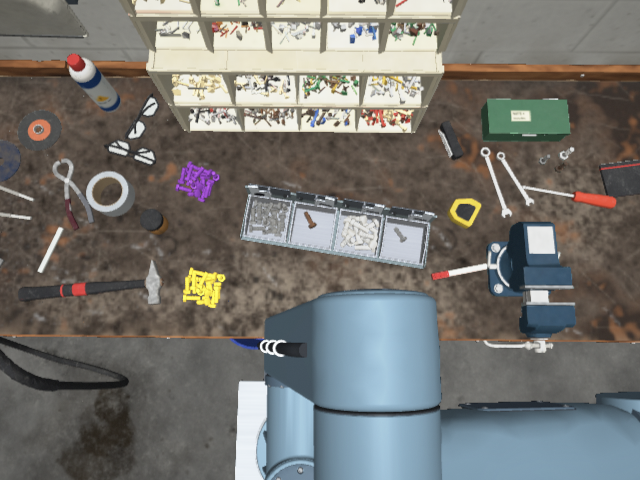

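The top view shows the bins left to right as full (268,216), one rusty bolt (310,220), full (360,232) and one dull bolt (400,235). Next I'll crop to the tags.

```bash
python3 - <<'E'
import cv2
a=cv2.imread("pics/top0.png")[175:275,235:445];b=cv2.imread("pics/scene0.png")[180:285,245:365]
cv2.imwrite("pics/c1.png",cv2.resize(a,(798,380),interpolation=cv2.INTER_CUBIC))
cv2.imwrite("pics/c2.png",cv2.resize(b,(680,595),interpolation=cv2.INTER_CUBIC))
E
```

```text
(no output)
```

View pics/c1.png

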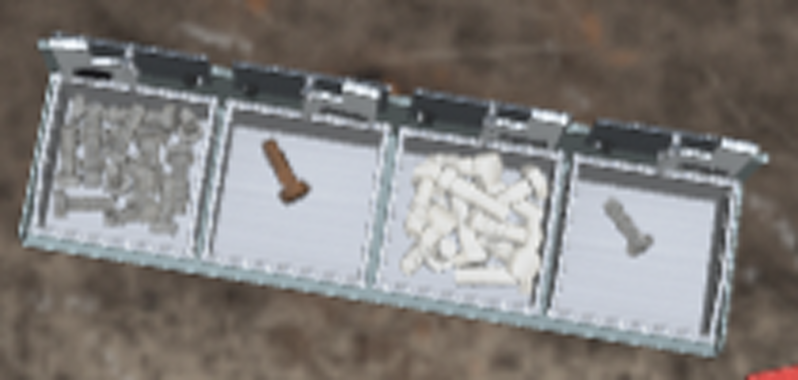

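View pics/c2.png

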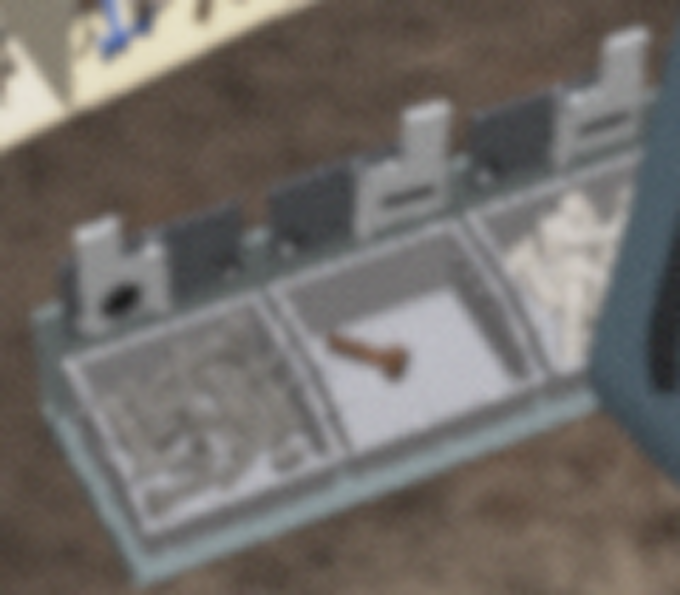

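Leaf 1 shows the disc (pixel 120,298 in the crop) and leaves 2 and 3 show the bar. Leaf 4 is turned right and still needs a flatness check. Next I'll measure the rack and the tabs from depth.

```bash
cat >h.py <<'E'
import numpy as np,cv2
def cloud(p,d,K,R,t):
    v,u=np.mgrid[:480,:640];c=np.stack([(u-K[0,2])/K[0,0]*d,(v-K[1,2])/K[1,1]*d,d],-1)
    X=(c-t)@R; X[d==0]=9; return X
E
python3 - <<'E'
from h import *
f=np.load("top0.npz");X=cloud(f["p"],f["d"],f["K"],f["R"],f["t"])
C=X[170:280,230:450].reshape(-1,3)
b=C[(C[:,2]<.002)&(C[:,2]>-.02)];print("bench z",np.median(b[:,2]),b[:,2].std())
m=(C[:,2]>.012)&(C[:,2]<.2);P=C[m]
r=cv2.minAreaRect((P[:,:2]*1000).astype(np.float32));print(r)
bx=cv2.boxPoints(r);print(bx)
c=np.array(r[0])/1000
s=np.array(r[1]);a=np.radians(r[2]);e=np.array([np.cos(a),np.sin(a)])
y=e if s[0]>s[1] else np.array([-e[1],e[0]])
if y[1]<0:y=-y
x=np.array([y[1],-y[0]])
q=(P[:,:2]-c)@np.c_[x,y]*1000;z=P[:,2]*1000
print("x,y",x,y,"yaw",np.degrees(np.arctan2(x[1],x[0])))
for lo,hi in((12,60),(60,90),(90,160)):
    k=(z>lo)&(z<hi);print(lo,k.sum(),np.percentile(q[k],[0,1,50,99,100],axis=0).round(1).tolist())
for n,y0 in enumerate((168,56,-56,-168)):
    k=(z>124)&(z<160)&(abs(q[:,1]-y0)<56)
    for a,b_ in zip(q[k],z[k]):print(n+1,a.round(0)-[0,y0],b_.round(0))
    k=(z>100)&(z<117)&(abs(q[:,1]-y0)<56);print("low",[(int(a[0]),int(a[1]-y0),int(b)) for a,b in zip(q[k],z[k])])
E
```

```text
bench z -0.0007456181169172778 0.0018916612937461754
((497.88348388671875, -93.9708251953125), (520.3779296875, 179.47320556640625), 86.12203216552734)
[[ 390.75534 -347.49503]
 [ 569.8176  -359.6331 ]
 [ 605.0116   159.55338]
 [ 425.94934  171.69144]]
x,y [ 0.99771036 -0.06763164] [0.06763164 0.99771036] yaw -3.8779678344726602
12 4743 [[-89.7, -260.2], [-79.0, -244.1], [24.1, 10.6], [80.2, 252.7], [89.7, 260.2]]
60 531 [[-28.7, -209.0], [-20.3, -205.7], [60.5, 9.6], [87.6, 247.0], [89.7, 250.3]]
90 1202 [[34.5, -192.8], [35.3, -184.1], [59.1, 30.1], [82.6, 230.6], [85.8, 237.0]]
1 [81. 54.] 126.0
1 [71. 55.] 150.0
1 [69. 51.] 157.0
1 [71. 50.] 151.0
1 [70. 47.] 156.0
1 [71. 45.] 152.0
1 [67. 54.] 155.0
1 [69. 52.] 150.0
1 [69. 50.] 152.0
1 [69. 47.] 151.0
1 [69. 45.] 151.0
1 [69. 43.] 153.0
1 [68. 55.] 143.0
1 [68. 52.] 146.0
1 [69. 51.] 143.0
1 [69. 48.] 142.0
1 [69. 46.] 142.0
1 [68. 43.] 146.0
1 [68. 53.] 138.0
1 [68. 51.] 137.0
1 [69. 49.] 134.0
1 [68. 47.] 138.0
1 [69. 45.] 136.0
1 [70. 43.] 134.0
1 [69. 55.] 124.0
1 [69. 53.] 125.0
1 [69. 50.] 127.0
1 [69. 48.] 129.0
1 [69. 4
[... 8707 characters left out ...]
 (48, 3, 100), (48, -1, 101), (48, -3, 101), (40, 27, 104), (38, 26, 113), (37, 24, 116), (38, 22, 115), (40, 18, 109), (39, 16, 110), (38, 15, 114), (39, 12, 115), (39, 10, 114), (39, 5, 114), (38, 24, 104), (37, 22, 108), (39, 19, 103), (38, 18, 107), (40, 14, 100), (38, 13, 107), (38, 11, 107), (38, 9, 109), (37, 7, 113), (37, 5, 113), (37, 3, 113), (37, 1, 113), (37, 0, 116), (37, 14, 102), (38, 7, 100), (38, 5, 100), (37, 3, 104), (37, 1, 105), (37, 0, 107), (37, -2, 106), (36, -4, 111), (36, -6, 111), (35, -7, 115), (36, -10, 115), (36, -12, 114), (36, -14, 116), (36, -5, 102), (36, -8, 102), (35, -9, 106), (37, -13, 102), (36, -14, 106), (35, -16, 109), (35, -17, 111), (35, -17, 101)]
```

```bash
cat >>h.py <<'E'
def fit(X,rows=slice(170,280),cols=slice(230,450),out=False):
    C=X[rows,cols].reshape(-1,3);P=C[(C[:,2]>.03)&(C[:,2]<.2)]
    P=P[(abs(P[:,0]-.5)<.2)]
    A=P[P[:,2]>.1]
    # plate line: robust upper line
    v=cv2.fitLine((A[:,:2]*1000).astype(np.float32),cv2.DIST_HUBER,0,.1,.01).ravel()
    y=v[:2]*np.sign(v[1])
    for _ in range(8):
        x=np.array([y[1],-y[0]]);r=A[:,:2]@x;B=A[r>np.percentile(r,97)-.007]
        v=cv2.fitLine((B[:,:2]*1000).astype(np.float32),cv2.DIST_HUBER,0,.1,.01).ravel();y=v[:2]*np.sign(v[1])
    return P,x,y,v[2:]@np.array([y[1],-y[0]])/1000
E
python3 - <<'E'
from h import *
f=np.load("top0.npz");X=cloud(f["p"],f["d"],f["K"],f["R"],f["t"])
P,x,y,xp=fit(X);print("yaw",np.degrees(np.arctan2(x[1],x[0])),xp)
z=P[:,2]*1000;q=P[:,:2]@np.c_[x,y]*1000-[xp*1000-52,0]
# y-extent: side walls at z 38..58
k=(z>38)&(z<58)&(abs(q[:,0])<46);h,e=np.histogram(q[k,1],np.arange(-330,300,4));print([(int(a),int(b)) for a,b in zip(e,h) if b])
k=(z>36)&(z<60);h,e=np.histogram(q[k,0],np.arange(-80,80,4));print([(int(a),int(b)) for a,b in zip(e,h) if b])
k=z>126;T=q[k];zz=z[k];T=T[zz<150]
for c in np.unique(np.round(T[:,1]/30)):0
o=np.argsort(T[:,1]);T=T[o];g=np.split(T,np.where(np.diff(T[:,1])>12)[0]+1)
for s in g:
    if len(s)>6:print(len(s),s[:,1].min(),s[:,1].max(),np.median(s[:,0]),np.polyfit(s[:,1],s[:,0],1)[0])
k=(z>85)&(z<117)&(q[:,0]<48)&(q[:,0]>20);T=q[k];T=T[np.argsort(T[:,1])]
for s in np.split(T,np.where(np.diff(T[:,1])>12)[0]+1):
    if len(s)>6:print("leaf",len(s),s[:,1].min(),s[:,1].max(),np.median(s[:,0]),np.polyfit(s[:,1],s[:,0],1)[0])
E
```

```text
yaw -8.772754 0.5692931
[(-214, 12), (-210, 70), (-206, 5), (-202, 3), (-198, 4), (-194, 4), (-190, 4), (-186, 6), (-182, 2), (-178, 5), (-174, 4), (-170, 2), (-166, 4), (-162, 4), (-158, 4), (-154, 4), (-150, 5), (-146, 2), (-142, 7), (-138, 4), (-134, 5), (-130, 5), (-126, 2), (-122, 5), (-118, 4), (-114, 5), (-110, 44), (-106, 20), (-102, 8), (-98, 55), (-94, 16), (-90, 29), (-86, 24), (-82, 24), (-78, 22), (-74, 24), (-70, 24), (-66, 20), (-62, 34), (-58, 39), (-54, 52), (-50, 45), (-46, 42), (-42, 31), (-38, 30), (-34, 31), (-30, 30), (-26, 32), (-22, 31), (-18, 27), (-14, 20), (-10, 19), (-6, 5), (-2, 3), (2, 45), (6, 8), (10, 9), (14, 36), (18, 2), (22, 4), (26, 5), (30, 3), (34, 4), (38, 3), (42, 5), (46, 5), (50, 2), (54, 6), (58, 4), (62, 4), (66, 4), (70, 3), (74, 6), (78, 6), (82, 3), (86, 6), (90, 3), (94, 6), (98, 4), (102, 3), (106, 5), (110, 3), (114, 48), (118, 7), (122, 18), (126, 42), (130, 3), (134, 22), (138, 34), (142, 30), (146, 21), (150, 33), (154, 40), (158, 48), (162, 43), (166, 30), (170, 28), (174, 27), (178, 36), (182, 28), (186, 17), (190, 17), (194, 13
[... 365 characters left out ...]
 (40, 381), (44, 163), (52, 203), (56, 4)]
29 -199.48730839649997 -178.99396052748295 40.394574370904365 0.05216546232980932
30 -88.31775185416339 -67.06249654192331 40.223205669771744 0.03442018398575469
26 24.958168188593067 44.381318444783666 38.87146678396158 0.07710726733097965
24 198.865611325494 219.4680681985608 38.765270302938006 -0.09306692617069912
leaf 80 -199.35019734288136 -153.93389872678458 40.51673628014703 0.019386362097146892
leaf 72 -88.5622465763783 -42.72014261483608 40.187732055971765 0.029673697411209878
leaf 75 23.317520400892857 69.39515248936257 39.46543592383978 0.05902999558891178
leaf 79 174.28430208692242 220.22486359922252 39.05992341563956 -0.0932939177587431
```

Emit:
drive_tool:
  plan:
    - [[0.0, 0.0, -0.08, 0.0], [0.62, -0.782, -0.08, 0.12], [0.62, -0.782, -0.08, 0.12], [0.62, -0.782, -0.08, 0.12], [0.62, -0.782, -0.08, 0.12], [0.62, -0.782, -0.08, 0.12], [0.62, -0.782, -0.08, 0.12], [0.62, -0.782, -0.08, 0.12], [0.62, -0.782, -0.08, 0.12], [0.62, -0.782, -0.08, 0.12], [0.62, -0.782, -0.08, 0.12], [0.62, -0.782, -0.08, 0.12]]
  jaw: 1

```text
time_s: 1.1
eef_pos: [0.3012, -0.1966, 0.2396]
eef_rot: [-0.001, 0.997, -0.074, 0.0]
wrist_force: [0.2, -1.1, -0.0]
opening: 0.001
grasp_force: 0.0
```

```bash
cat >w.py <<'E'
from bench import ctrl
import numpy as np
from scipy.spatial.transform import Rotation as Ro
a=np.radians(-8.77);x=np.array([np.cos(a),np.sin(a)]);y=np.array([-x[1],x[0]]);xp=.5693-.052
def show():
    o=ctrl.get_obs();p=o["eef_pos"];w=o["eef_rot"];M=Ro.from_quat([w[1],w[2],w[3],w[0]]).as_matrix()
    r=np.array([p[:2]@x-xp,p[:2]@y-.010])*1000
    print("t",o["time_s"],"rack mm",r.round(1),"z",round(p[2]*1000,1),"yaw",np.degrees(np.arctan2(M[1,0],M[0,0])).round(2),"F",np.round(o["wrist_force"],2),"open",round(o["opening"],3),"toolz",M[:,2].round(3))
show()
E
python3 w.py
```

```text
t 1.1 rack mm [-189.7 -158.4] z 239.6 yaw -8.49 F [ 0.25 -1.12 -0.04] open 0.001 toolz [ 0.001  0.001 -1.   ]
```

Emit:
drive_tool:
  plan:
    - [[0.488, 0.095, 0.0, 0.0], [0.488, 0.095, 0.0, 0.0], [0.488, 0.095, 0.0, 0.0], [0.488, 0.095, 0.05, 0.0], [0.488, 0.095, 0.15, 0.0], [0.488, 0.095, 0.25, 0.0], [0.488, 0.095, 0.275, 0.0], [0.488, 0.095, 0.275, 0.0], [0.488, 0.095, 0.275, 0.0], [0.488, 0.095, 0.275, 0.0]]

```text
time_s: 1.93
eef_pos: [0.4876, -0.269, 0.1315]
eef_rot: [0.001, 0.997, -0.077, 0.001]
wrist_force: [0.7, -0.3, 0.8]
opening: -0.001
grasp_force: 0.0
```

```bash
python3 w.py
```

```text
t 1.9333 rack mm [   5.6 -201.5] z 131.5 yaw -8.8 F [ 0.72 -0.3   0.81] open -0.001 toolz [ 0.001 -0.001 -1.   ]
```

Emit:
drive_tool:
  plan:
    - [[0.02, 0.0, 0.0, 0.0], [0.035, 0.0, 0.0, 0.0], [0.045, 0.0, 0.0, 0.0], [0.05, 0.0, 0.0, 0.0], [0.055, 0.0, 0.0, 0.0], [0.058, 0.0, 0.0, 0.0], [0.06, 0.0, 0.0, 0.0], [0.06, 0.0, 0.0, 0.0], [0.06, 0.0, 0.0, 0.0]]

```text
time_s: 2.68
eef_pos: [0.5107, -0.2716, 0.1298]
eef_rot: [-0.0, 0.997, -0.077, -0.0]
wrist_force: [0.1, 0.3, 0.0]
opening: -0.002
grasp_force: 0.0
```

```bash
python3 w.py; python3 - <<'E'
from bench import ctrl
import cv2
p,d=ctrl.camera("top");cv2.imwrite("pics/t1.png",cv2.resize(p[170:280,250:450,::-1],(800,440),interpolation=cv2.INTER_CUBIC))
E
```

```text
t 2.6833 rack mm [  28.9 -200.5] z 129.8 yaw -8.78 F [0.14 0.27 0.03] open -0.002 toolz [-0.  0. -1.]
```

View pics/t1.png

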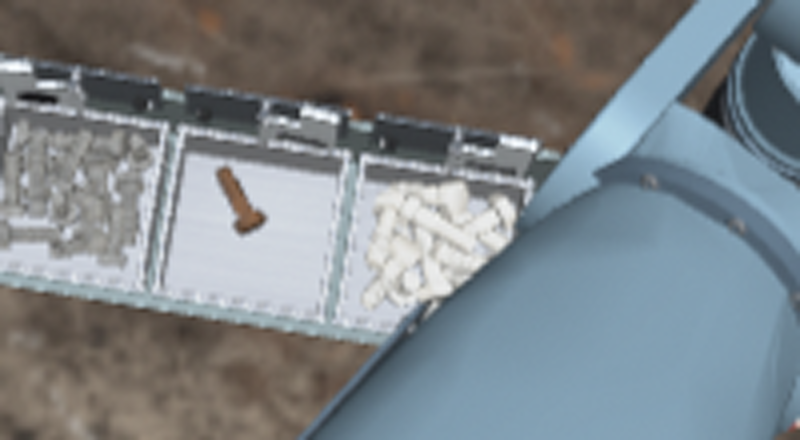

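The arm hides tag 4, so I'll work by force there: creep forward until I feel contact.

Emit:
drive_tool:
  plan:
    - [[0.003, 0.0, 0.0, 0.0], [0.006, 0.0, 0.0, 0.0], [0.008, 0.0, 0.0, 0.0], [0.008, 0.0, 0.0, 0.0], [0.008, 0.0, 0.0, 0.0], [0.008, 0.0, 0.0, 0.0]]

```text
time_s: 3.23
eef_pos: [0.514, -0.2721, 0.1299]
eef_rot: [-0.0, 0.997, -0.077, -0.0]
wrist_force: [0.1, -1.3, -0.1]
opening: -0.0
grasp_force: 0.0
```

Emit:
drive_tool:
  plan:
    - [[0.002, 0.0, 0.0, 0.0], [0.004, 0.0, 0.0, 0.0], [0.005, 0.0, 0.0, 0.0], [0.005, 0.0, 0.0, 0.0], [0.005, 0.0, 0.0, 0.0]]

```text
time_s: 3.65
eef_pos: [0.516, -0.2724, 0.1299]
eef_rot: [-0.0, 0.997, -0.076, -0.0]
wrist_force: [-0.0, 0.0, 0.1]
opening: -0.005
grasp_force: 0.0
```

```bash
python3 w.py
```

```text
t 3.65 rack mm [  34.2 -200.5] z 129.9 yaw -8.77 F [-0.04  0.03  0.07] open -0.005 toolz [-0.  0. -1.]
```

Emit:
drive_tool:
  plan:
    - [[0.002, 0.0, 0.0, 0.0], [0.004, 0.0, 0.0, 0.0], [0.005, 0.0, 0.0, 0.0], [0.005, 0.0, 0.0, 0.0], [0.005, 0.0, 0.0, 0.0]]

```text
time_s: 4.07
eef_pos: [0.518, -0.2727, 0.1299]
eef_rot: [-0.0, 0.997, -0.077, -0.0]
wrist_force: [0.5, -0.6, 0.1]
opening: 0.001
grasp_force: 0.0
```

Emit:
drive_tool:
  plan:
    - [[0.002, 0.0, 0.0, 0.0], [0.004, 0.0, 0.0, 0.0], [0.005, 0.0, 0.0, 0.0], [0.005, 0.0, 0.0, 0.0], [0.005, 0.0, 0.0, 0.0]]

```text
time_s: 4.48
eef_pos: [0.52, -0.273, 0.1298]
eef_rot: [-0.0, 0.997, -0.076, -0.0]
wrist_force: [0.9, 0.7, -0.5]
opening: 0.001
grasp_force: 0.0
```

```bash
python3 w.py;python3 - <<'E'
from bench import ctrl
import cv2
p,d=ctrl.camera("scene");cv2.imwrite("pics/s1.png",cv2.resize(p[150:270,250:450,::-1],(800,480),interpolation=cv2.INTER_CUBIC))
E
```

```text
t 4.4833 rack mm [  38.2 -200.6] z 129.8 yaw -8.77 F [ 0.86  0.71 -0.53] open 0.001 toolz [-0.  0. -1.]
```

View pics/s1.png

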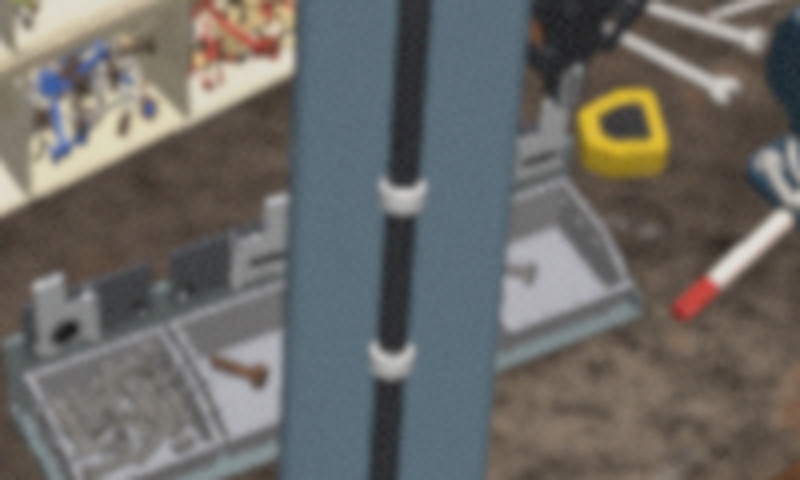

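The arm crosses the middle of this view. Tab 4 is at crop (558,110), with the fingertip at its top. I'll check the geometry there numerically.

```bash
cat >>w.py <<'E'
def rackpts(name,cols,rows):
    from h import cloud
    p,d=ctrl.camera(name);i=ctrl.camera_info(name);X=cloud(p,d,np.array(i["camera_matrix"]),np.array(i["R"]),np.array(i["t"]))
    C=X[rows,cols].reshape(-1,3);q=(np.c_[C[:,:2]@x-xp,C[:,:2]@y-.01,C[:,2]])*1000
    return q,p[rows,cols].reshape(-1,3)
E
python3 - <<'E'
from w import *
i=ctrl.camera_info("scene");K,R,t=map(np.array,(i["camera_matrix"],i["R"],i["t"]))
def pj(r):
    W=np.r_[(r[0]/1000+xp)*x+(r[1]/1000+.01)*y,r[2]/1000];c=K@(R@W+t);uv=c[:2]/c[2];return ((uv-[250,150])*4).round()
print("TCP",pj((38,-200,130)),"tabtop in/out",pj((42,-189,152)),pj((42,-211,152)),"tab base",pj((42,-189,120)))
q,c=rackpts("scene",slice(375,400),slice(160,200))
k=(q[:,1]<-160)&(q[:,1]>-225)&(q[:,2]>85)&(q[:,2]<175)&(abs(q[:,0]-42)<40)
for a,b in sorted(zip(q[k].round().astype(int).tolist(),c[k].tolist()),key=lambda s:-s[0][2])[::2]:print(a,b)
E
```

```text
t 4.5333 rack mm [  38.2 -200.5] z 129.9 yaw -8.77 F [-0.64  0.6   0.72] open -0.003 toolz [-0.  0. -1.]
TCP [556. 123.] tabtop in/out [543. 102.] [570.  93.] tab base [539. 134.]
[42, -187, 175] [47, 43, 41]
[25, -203, 175] [87, 88, 87]
[30, -197, 173] [101, 101, 101]
[28, -202, 172] [89, 89, 88]
[27, -185, 172] [75, 75, 76]
[33, -195, 171] [89, 87, 88]
[47, -187, 170] [65, 59, 55]
[37, -191, 170] [49, 49, 52]
[31, -191, 170] [68, 67, 71]
[28, -189, 169] [76, 76, 79]
[35, -207, 168] [90, 90, 90]
[31, -198, 168] [100, 101, 101]
[27, -195, 168] [101, 101, 103]
[29, -203, 167] [89, 89, 89]
[26, -198, 167] [93, 96, 94]
[42, -188, 166] [53, 50, 49]
[40, -187, 165] [69, 66, 65]
[46, -187, 163] [68, 59, 55]
[27, -199, 163] [94, 94, 91]
[35, -188, 160] [116, 115, 116]
[29, -194, 159] [112, 112, 110]
[27, -200, 158] [92, 87, 87]
[40, -188, 156] [123, 119, 119]
[31, -196, 153] [124, 125, 123]
[38, -187, 151] [133, 133, 131]
[46, -192, 145] [134, 131, 131]
[42, -194, 144] [138, 139, 137]
[40, -189, 144] [133, 132, 132]
[40, -207, 140] [113, 111, 110]
[39, -206, 137] [120, 117, 115]
[40, -196, 
[... 1568 characters left out ...]
 114]
[40, -184, 101] [92, 89, 90]
[46, -194, 100] [123, 123, 123]
[40, -197, 100] [92, 91, 93]
[45, -187, 99] [119, 120, 120]
[46, -198, 98] [120, 118, 120]
[40, -201, 98] [98, 96, 97]
[42, -189, 97] [89, 88, 89]
[44, -180, 96] [94, 91, 93]
[40, -188, 95] [87, 88, 88]
[40, -191, 94] [100, 100, 100]
[49, -186, 92] [104, 104, 105]
[42, -182, 92] [105, 105, 104]
[39, -177, 92] [123, 121, 123]
[38, -170, 92] [121, 123, 125]
[45, -188, 91] [84, 85, 87]
[42, -196, 90] [107, 108, 108]
[44, -204, 89] [104, 107, 108]
[43, -187, 89] [107, 106, 106]
[41, -203, 88] [123, 124, 124]
[47, -182, 87] [103, 103, 103]
[41, -176, 87] [128, 127, 130]
[41, -179, 86] [125, 124, 124]
[38, -195, 85] [115, 117, 116]
```

Emit:
drive_tool:
  plan:
    - [[0.002, 0.0, 0.0, 0.0], [0.004, 0.0, 0.0, 0.0], [0.005, 0.0, 0.0, 0.0], [0.005, 0.0, 0.0, 0.0]]

```text
time_s: 4.92
eef_pos: [0.522, -0.2734, 0.1299]
eef_rot: [0.0, 0.997, -0.076, 0.0]
wrist_force: [0.6, -0.0, -0.3]
opening: 0.0
grasp_force: 0.0
```

Emit:
drive_tool:
  plan:
    - [[0.001, 0.0, 0.0, 0.0], [0.002, 0.0, 0.0, 0.0], [0.003, 0.0, 0.0, 0.0], [0.003, 0.0, 0.0, 0.0]]

```text
time_s: 5.25
eef_pos: [0.5232, -0.2735, 0.1299]
eef_rot: [-0.0, 0.997, -0.077, 0.0]
wrist_force: [0.6, -0.2, -0.9]
opening: 0.001
grasp_force: 0.0
```

```bash
python3 w.py; python3 - <<'E'
from w import *
print(ctrl.get_obs()["torque"])
q,c=rackpts("scene",slice(365,400),slice(160,205))
for lo,hi in((85,120),(122,140),(140,150),(155,165),(165,175)):
  for a in range(-220,-165,8):
    k=(q[:,1]>=a)&(q[:,1]<a+8)&(q[:,2]>lo)&(q[:,2]<hi)&(abs(q[:,0]-35)<20)
    print((lo,a,k.sum(),np.median(q[k,0]).round(1)) if k.sum() else "",end=" ")
  print()
E
```

```text
t 5.25 rack mm [  41.5 -200.6] z 129.9 yaw -8.78 F [ 0.64 -0.22 -0.91] open 0.001 toolz [ 0.  0. -1.]
t 5.25 rack mm [  41.5 -200.6] z 129.9 yaw -8.78 F [ 0.64 -0.22 -0.91] open 0.001 toolz [ 0.  0. -1.]
[ 0.01913808 -0.00226171 -0.0265102 ]
 (85, -212, np.int64(11), np.float64(42.9)) (85, -204, np.int64(19), np.float64(41.8)) (85, -196, np.int64(21), np.float64(42.7)) (85, -188, np.int64(24), np.float64(44.0)) (85, -180, np.int64(19), np.float64(44.4)) (85, -172, np.int64(9), np.float64(40.9)) 
 (122, -212, np.int64(7), np.float64(42.0)) (122, -204, np.int64(10), np.float64(40.5)) (122, -196, np.int64(9), np.float64(41.6)) (122, -188, np.int64(1), np.float64(39.8)) (122, -180, np.int64(2), np.float64(43.9))  
 (140, -212, np.int64(1), np.float64(40.4)) (140, -204, np.int64(3), np.float64(43.2)) (140, -196, np.int64(6), np.float64(41.8)) (140, -188, np.int64(2), np.float64(39.5))   
 (155, -212, np.int64(2), np.float64(34.3)) (155, -204, np.int64(5), np.float64(30.1)) (155, -196, np.int64(8), np.float64(33.2))    
(165, -220, np.int64(2), np.float64(38.5)) (165, -212, np.int64(5), np.float64(34.8)) (165, -204, np.int64(5), np.float64(30.6)) (165, -196, np.int64(10), np.float64(35.9)) (165, -188, np.int64(6), np.float64(37.3))
```

```bash
python3 - <<'E'
from bench import ctrl
import cv2
p,d=ctrl.camera("scene");cv2.imwrite("pics/s2.png",cv2.resize(p[140:215,350:425,::-1],(600,600),interpolation=cv2.INTER_CUBIC))
E
```

```text
(no output)
```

View pics/s2.png

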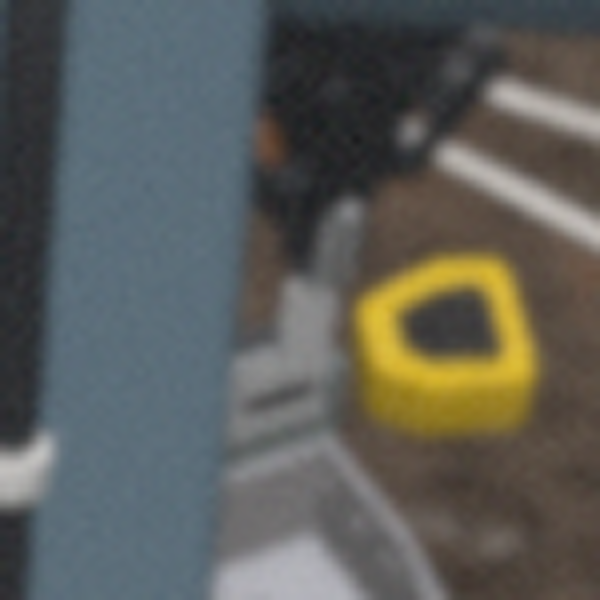

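The view shows tab 4 at (305,310) unobstructed and flat. The grey fingertip at (340,240) is at or above the tab's top, not in front of it. I'll measure the real fingertip by averaging depth frames.

```bash
python3 - <<'E'
from w import *
Q=[];
for _ in range(8):
    q,c=rackpts("scene",slice(380,398),slice(160,186));Q.append(q)
q=np.median(Q,0).reshape(26,18,3);c=c.reshape(26,18,3)
for r in range(0,26,2):print(160+r,[f"{int(a[0])},{int(a[1])},{int(a[2])}|{int(b[1])}" for a,b in zip(q[r,::2],c[r,::2])])
E
```

```text
t 5.35 rack mm [  41.4 -200.6] z 129.9 yaw -8.77 F [-0.29 -0.7   0.75] open -0.0 toolz [-0.  0. -1.]
160 ['-376,130,683|96', '50,-174,210|65', '238,-315,0|58', '49,-187,206|52', '35,-184,219|45', '25,-183,228|41', '22,-188,227|41', '33,-203,213|33', '25,-204,219|39']
162 ['-377,130,679|90', '28,-160,227|47', '40,-175,210|54', '43,-184,205|58', '32,-182,215|44', '24,-184,220|38', '30,-195,211|41', '31,-203,207|45', '30,-209,205|46']
164 ['-376,130,674|89', '30,-162,217|51', '31,-169,213|37', '34,-178,207|42', '31,-183,207|39', '28,-187,208|37', '30,-196,202|56', '28,-201,203|65', '27,-208,200|56']
166 ['-377,130,670|89', '28,-161,211|61', '30,-170,206|47', '27,-174,206|35', '31,-184,199|42', '28,-189,200|59', '29,-197,195|103', '30,-204,192|114', '198,-338,-2|72']
168 ['-379,131,668|87', '206,-289,1|74', '31,-171,197|61', '43,-187,180|46', '36,-188,186|44', '32,-192,188|85', '31,-198,186|99', '30,-205,183|92', '186,-330,1|74']
170 ['-379,130,662|86', '197,-283,3|75', '199,-293,-3|64', '41,-186,175|46', '35,-188,179|48', '31,-192,181|93', '30,-199,179|96', '36,-210,169|85', '182,-328,-
[... 486 characters left out ...]
56,-312,-1|123']
178 ['170,-260,0|85', '167,-266,0|79', '164,-272,0|90', '42,-191,140|133', '41,-197,138|136', '43,-206,133|135', '153,-295,0|103', '150,-301,0|113', '121,-287,31|177']
180 ['164,-257,-2|83', '159,-261,0|79', '54,-193,120|99', '41,-190,133|136', '43,-200,127|139', '42,-206,126|131', '147,-291,-2|90', '124,-282,21|113', '114,-283,30|179']
182 ['52,-179,120|82', '52,-186,117|87', '52,-193,114|104', '42,-192,123|138', '43,-200,119|138', '44,-208,115|126', '137,-285,0|85', '119,-280,17|101', '105,-277,31|170']
184 ['54,-181,109|117', '43,-180,119|135', '41,-186,119|134', '41,-192,116|138', '42,-201,111|137', '40,-207,110|131', '57,-226,87|107', '114,-277,15|95', '99,-273,30|151']
```

The finger's bottom edge is about 24 mm above the nominal TCP height (z≈154 against 130), so it has been passing over the tab. I'll back off, go lower and approach again.

Emit:
drive_tool:
  plan:
    - [[-0.05, 0.0, 0.0, 0.0], [-0.09, 0.0, 0.0, 0.0], [-0.09, 0.0, 0.03, 0.0], [-0.09, 0.0, 0.055, 0.0], [-0.09, 0.0, 0.055, 0.0], [-0.09, 0.0, 0.055, 0.0]]

```text
time_s: 6.25
eef_pos: [0.4875, -0.2677, 0.1067]
eef_rot: [-0.001, 0.997, -0.077, -0.001]
wrist_force: [1.1, -0.0, -0.3]
opening: 0.0
grasp_force: 0.0
```

```bash
python3 - <<'E'
from w import *
Q=[];
for _ in range(5):
    q,c=rackpts("scene",slice(370,398),slice(164,200));Q.append(q)
q=np.median(Q,0).reshape(36,28,3);c=c.reshape(36,28,3)
for r in range(0,36,2):print(164+r,[f"{int(a[0])},{int(a[1])},{int(a[2])}|{int(b[1])}" for a,b in zip(q[r,6::2],c[r,6::2])])
E
```

```text
t 6.25 rack mm [   5.3 -200.2] z 106.7 yaw -8.78 F [ 1.1  -0.   -0.29] open 0.0 toolz [-0.001  0.001 -1.   ]
164 ['-383,142,684|107', '-383,138,683|108', '-384,135,682|102', '222,-298,1|85', '223,-307,-2|90', '7,-159,237|93', '-2,-158,246|57', '-3,-164,244|44', '-4,-170,243|33', '-4,-177,240|41', '-4,-183,237|52']
166 ['-382,141,679|107', '-385,139,681|106', '-385,135,679|103', '214,-293,2|94', '6,-152,233|100', '3,-157,233|86', '-1,-160,237|51', '-3,-165,236|43', '-6,-170,237|37', '-5,-177,233|36', '-7,-182,233|46']
168 ['-383,141,675|107', '-386,140,677|110', '-386,135,675|101', '8,-148,225|101', '3,-151,228|93', '2,-157,227|75', '0,-162,227|65', '-5,-164,231|43', '-4,-172,227|38', '-3,-179,223|37', '-13,-178,232|40']
170 ['-384,142,672|105', '-386,139,672|106', '-387,136,672|98', '3,-146,223|82', '2,-151,222|67', '2,-158,220|94', '190,-302,1|78', '3,-172,212|50', '-2,-174,217|35', '-3,-181,215|40', '-10,-182,221|41']
172 ['-386,142,669|106', '-388,140,669|106', '-389,136,669|93', '-2,-142,223|63', '-6,-146,225|55', '0,-156,215|87', '183,-298,0|78', '17,-184,188|61', '4,-181,200|43
[... 2016 characters left out ...]
81|121', '57,-215,58|109', '56,-223,56|102', '101,-264,-3|81', '96,-268,0|74', '91,-272,1|87']
194 ['-398,145,629|104', '-397,141,626|96', '43,-177,79|108', '55,-193,61|106', '57,-202,55|100', '56,-209,53|101', '58,-218,47|112', '57,-224,45|123', '91,-258,0|94', '88,-263,0|73', '85,-269,0|77']
196 ['-398,145,624|104', '-398,141,622|95', '55,-187,55|97', '57,-196,49|104', '58,-204,45|124', '48,-204,54|130', '46,-210,53|135', '43,-215,54|122', '84,-254,-1|123', '80,-258,0|88', '74,-261,4|78']
198 ['-399,145,620|105', '-398,140,617|104', '57,-189,44|131', '43,-187,57|138', '44,-194,54|128', '45,-203,49|118', '45,-210,46|111', '42,-216,45|106', '33,-216,54|121', '74,-255,-1|118', '70,-260,0|83']
```

Confirmed: the real tip is about 25 mm above the reported TCP, now at z≈132, which is right for the tab. Now I'll press leaf 4 lightly.

Emit:
drive_tool:
  plan:
    - [[0.02, 0.0, 0.0, 0.0], [0.035, 0.0, 0.0, 0.0], [0.045, 0.0, 0.0, 0.0], [0.05, 0.0, 0.0, 0.0], [0.055, 0.0, 0.0, 0.0], [0.06, 0.0, 0.0, 0.0], [0.06, 0.0, 0.0, 0.0], [0.06, 0.0, 0.0, 0.0]]

```text
time_s: 7.17
eef_pos: [0.5112, -0.2716, 0.1078]
eef_rot: [-0.0, 0.997, -0.077, -0.0]
wrist_force: [-0.7, -0.2, -0.7]
opening: 0.003
grasp_force: 0.0
```

Emit:
drive_tool:
  plan:
    - [[0.002, 0.0, 0.0, 0.0], [0.004, 0.0, 0.0, 0.0], [0.005, 0.0, 0.0, 0.0], [0.005, 0.0, 0.0, 0.0]]

```text
time_s: 7.5
eef_pos: [0.5131, -0.272, 0.1079]
eef_rot: [-0.0, 0.997, -0.077, -0.0]
wrist_force: [-0.7, -0.8, -0.4]
opening: -0.002
grasp_force: 0.2
```

Emit:
drive_tool:
  plan:
    - [[0.002, 0.0, 0.0, 0.0], [0.003, 0.0, 0.0, 0.0], [0.003, 0.0, 0.0, 0.0]]

```text
time_s: 7.75
eef_pos: [0.5136, -0.2721, 0.1078]
eef_rot: [-0.0, 0.997, -0.077, -0.001]
wrist_force: [-5.0, 0.8, 2.4]
opening: -0.001
grasp_force: 2.5
```

```bash
python3 w.py
```

```text
t 7.75 rack mm [  31.8 -200.6] z 107.8 yaw -8.78 F [-4.96  0.75  2.42] open -0.001 toolz [-0.002  0.001 -1.   ]
```

Leaf 4 is against its stop (contact at X≈31.5, 5 N). Now I'll go behind tab 3.

Emit:
drive_tool:
  plan:
    - [[-0.05, 0.0, 0.0, 0.0], [-0.05, 0.0, -0.07, 0.0], [-0.05, 0.0, -0.14, 0.0], [-0.02, -0.08, -0.14, 0.0], [0.02, -0.18, -0.14, 0.0], [0.07, -0.28, -0.14, 0.0], [0.09, -0.28, -0.14, 0.0], [0.09, -0.28, -0.14, 0.0], [0.09, -0.28, -0.08, 0.0], [0.09, -0.28, -0.02, 0.0], [0.09, -0.28, 0.0, 0.0], [0.09, -0.28, 0.0, 0.0]]

```text
time_s: 8.75
eef_pos: [0.5647, -0.1669, 0.1051]
eef_rot: [-0.001, 0.997, -0.077, -0.003]
wrist_force: [-0.3, 0.8, 0.4]
opening: 0.004
grasp_force: 0.0
```

```bash
python3 w.py
```

```text
t 8.75 rack mm [ 66.3 -88.9] z 105.1 yaw -8.84 F [-0.29  0.82  0.36] open 0.004 toolz [-0.005  0.002 -1.   ]
```

Emit:
drive_tool:
  plan:
    - [[-0.014, 0.0, 0.0, 0.0], [-0.028, 0.002, 0.0, 0.0], [-0.047, 0.008, 0.0, 0.0], [-0.064, 0.01, 0.0, 0.0], [-0.08, 0.01, 0.0, 0.0], [-0.1, 0.004, 0.0, 0.0], [-0.118, -0.009, 0.0, 0.0], [-0.13, -0.025, 0.0, 0.0], [-0.139, -0.041, 0.0, 0.0], [-0.145, -0.053, 0.0, 0.0], [-0.15, -0.064, 0.0, 0.0], [-0.15, -0.064, 0.0, 0.0]]

```text
time_s: 9.75
eef_pos: [0.5114, -0.1313, 0.1078]
eef_rot: [-0.0, 0.997, -0.076, -0.0]
wrist_force: [0.9, 0.6, -1.0]
opening: -0.002
grasp_force: 0.0
```

```bash
python3 w.py; python3 - <<'E'
from bench import ctrl
import cv2,numpy as np
a=[cv2.resize(ctrl.camera(n)[0][r,c,::-1],(400,400),interpolation=cv2.INTER_CUBIC) for n,r,c in(("scene",slice(160,260),slice(300,400)),("top",slice(165,265),slice(320,420)))]
cv2.imwrite("pics/m1.png",np.hstack(a))
E
```

```text
t 9.75 rack mm [  8.1 -61.8] z 107.8 yaw -8.71 F [ 0.88  0.61 -1.01] open -0.002 toolz [-0.001  0.001 -1.   ]
```

View pics/m1.png

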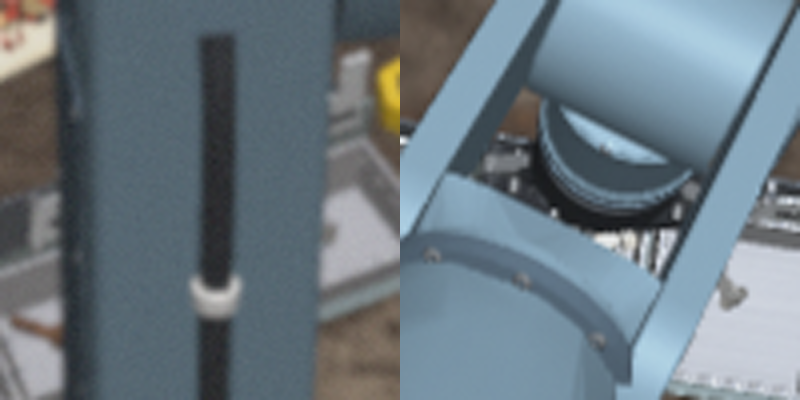

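Both views are blocked at tag 3. I'll carry on with the planned arc and finish by force.

Emit:
drive_tool:
  plan:
    - [[0.0, -0.02, 0.0, 0.0], [0.0, -0.039, 0.0, 0.0], [0.01, -0.06, 0.0, 0.0], [0.025, -0.079, 0.0, 0.0], [0.037, -0.087, 0.0, 0.0], [0.048, -0.093, 0.0, 0.0], [0.053, -0.098, 0.0, 0.0], [0.056, -0.098, 0.0, 0.0], [0.056, -0.098, 0.0, 0.0]]

```text
time_s: 10.6
eef_pos: [0.5401, -0.0972, 0.1078]
eef_rot: [-0.0, 0.997, -0.076, -0.0]
wrist_force: [-0.3, 0.2, -0.0]
opening: -0.003
grasp_force: 0.0
```

Emit:
drive_tool:
  plan:
    - [[0.002, 0.0, 0.0, 0.0], [0.003, 0.0, 0.0, 0.0], [0.003, 0.0, 0.0, 0.0], [0.003, 0.0, 0.0, 0.0]]

```text
time_s: 10.93
eef_pos: [0.5405, -0.0974, 0.1078]
eef_rot: [-0.0, 0.997, -0.077, -0.0]
wrist_force: [-1.8, 0.7, 0.8]
opening: -0.002
grasp_force: 1.2
```

```bash
python3 w.py
```

```text
t 10.9333 rack mm [ 31.8 -23.8] z 107.8 yaw -8.79 F [-1.75  0.73  0.82] open -0.002 toolz [-0.001  0.    -1.   ]
```

Emit:
drive_tool:
  plan:
    - [[0.002, 0.0, 0.0, 0.0], [0.002, 0.0, 0.0, 0.0], [0.002, 0.0, 0.0, 0.0], [-0.05, 0.0, 0.0, 0.0], [-0.06, -0.04, 0.0, 0.0], [-0.06, -0.12, 0.0, 0.0], [-0.05, -0.12, 0.0, 0.0], [-0.03, -0.12, 0.0, 0.0], [-0.015, -0.12, 0.0, 0.0], [-0.006, -0.12, 0.0, 0.0], [-0.003, -0.12, 0.0, 0.0], [-0.003, -0.12, 0.0, 0.0]]

```text
time_s: 11.93
eef_pos: [0.5474, -0.0506, 0.1077]
eef_rot: [0.0, 0.997, -0.077, -0.0]
wrist_force: [0.5, 0.3, 0.3]
opening: 0.0
grasp_force: 0.0
```

Emit:
drive_tool:
  plan:
    - [[0.002, 0.0, 0.0, 0.0], [0.004, 0.0, 0.0, 0.0], [0.004, 0.0, 0.0, 0.0], [0.004, 0.0, 0.0, 0.0]]

```text
time_s: 12.27
eef_pos: [0.5479, -0.0504, 0.1076]
eef_rot: [0.0, 0.997, -0.077, -0.001]
wrist_force: [-4.5, -2.6, 2.1]
opening: -0.003
grasp_force: 2.3
```

```bash
python3 w.py
```

```text
t 12.2667 rack mm [31.9 23.7] z 107.6 yaw -8.79 F [-4.5  -2.64  2.06] open -0.003 toolz [-0.002 -0.    -1.   ]
```

Emit:
drive_tool:
  plan:
    - [[-0.05, 0.0, 0.0, 0.0], [-0.06, -0.08, 0.0, 0.0], [-0.06, -0.17, 0.0, 0.0], [-0.06, -0.26, 0.0, 0.0], [-0.06, -0.35, 0.0, 0.0], [-0.06, -0.44, 0.0, 0.0], [-0.05, -0.44, 0.0, 0.0], [-0.03, -0.44, 0.0, 0.0], [-0.015, -0.44, 0.0, 0.0], [-0.006, -0.44, 0.0, 0.0], [-0.004, -0.44, 0.0, 0.0], [-0.004, -0.44, 0.0, 0.0]]

```text
time_s: 13.27
eef_pos: [0.5743, 0.1229, 0.1078]
eef_rot: [0.0, 0.997, -0.078, -0.0]
wrist_force: [1.1, -0.9, -0.7]
opening: -0.005
grasp_force: 0.0
```

Emit:
drive_tool:
  plan:
    - [[0.002, 0.0, 0.0, 0.0], [0.004, 0.0, 0.0, 0.0], [0.004, 0.0, 0.0, 0.0], [0.004, 0.0, 0.0, 0.0]]

```text
time_s: 13.6
eef_pos: [0.5747, 0.1234, 0.1076]
eef_rot: [0.0, 0.997, -0.077, -0.001]
wrist_force: [-3.4, -1.9, 0.7]
opening: -0.003
grasp_force: 2.0
```

```bash
python3 w.py
```

```text
t 13.6 rack mm [ 31.9 199.6] z 107.6 yaw -8.8 F [-3.41 -1.89  0.72] open -0.003 toolz [-0.002 -0.001 -1.   ]
```

Every leaf met its stop at the same X. I'll withdraw up and forward, clear of the view, and check.

Emit:
drive_tool:
  plan:
    - [[-0.05, 0.0, 0.0, 0.0], [-0.06, 0.0, -0.1, 0.0], [-0.1, 0.0, -0.2, 0.0], [-0.2, 0.0, -0.3, 0.0], [-0.3, -0.1, -0.3, 0.0], [-0.4, -0.2, -0.3, 0.0], [-0.4, -0.3, -0.3, 0.0], [-0.4, -0.4, -0.3, 0.0], [-0.4, -0.5, -0.3, 0.0], [-0.4, -0.6, -0.3, 0.0], [-0.4, -0.6, -0.3, 0.0], [-0.4, -0.6, -0.3, 0.0]]

```text
time_s: 14.6
eef_pos: [0.4541, 0.3904, 0.228]
eef_rot: [-0.002, 0.997, -0.074, 0.001]
wrist_force: [-0.5, -0.6, -0.6]
opening: -0.0
grasp_force: 0.0
```

```bash
python3 w.py; python3 - <<'E'
from bench import ctrl
import cv2,numpy as np
a=[cv2.resize(ctrl.camera(n)[0][r,c,::-1],(800,300),interpolation=cv2.INTER_CUBIC) for n,r,c in(("scene",slice(160,250),slice(230,470)),("top",slice(175,265),slice(225,465)))]
cv2.imwrite("pics/m2.png",np.vstack(a))
E
```

```text
t 14.6 rack mm [-128.   445.1] z 228.0 yaw -8.54 F [-0.54 -0.64 -0.61] open -0.0 toolz [ 0.002  0.003 -1.   ]
```

View pics/m2.png

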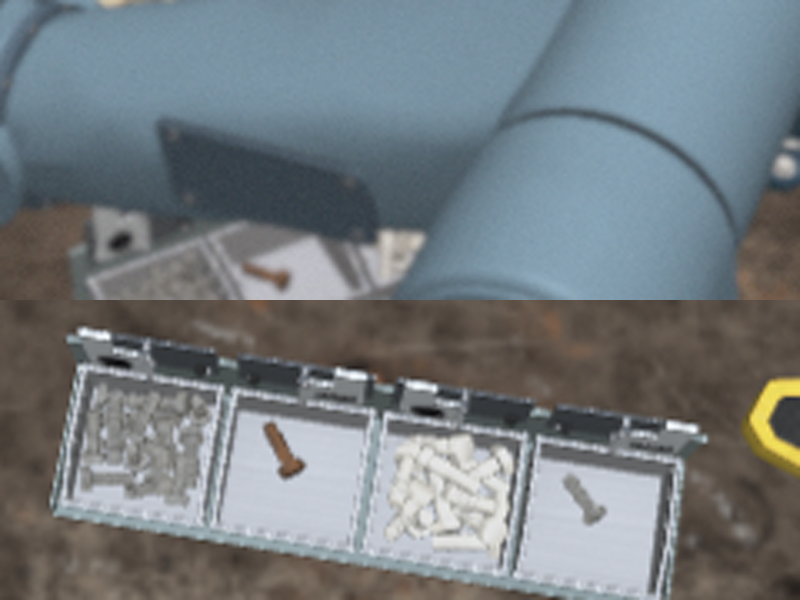

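The top view (lower half) shows leaf 1 with the disc (115,360), leaf 2 turned right (335,385), leaf 3 turned left with the disc (430,400) and leaf 4 turned right (655,435). All four lie flat and the bolts have not moved.

```bash
python3 -c "
from bench import ctrl
print(ctrl.hand_in())"
```

```text
the job is handed in; nothing more can be done
None
```

I handed the job in at about 14.7 s: both full bins show the disc, both last-bolt bins show the bar, and I pressed each leaf flat to its stop with no more than about 6 N at the checks; only the third leaf from the left had to be turned over.

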